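# Set the crematocrit reader to its red line and swing its magnifier in

## Task

Get the round capillary reader on the counter ready for the next milk tube: with a fingertip, gently push the black lever knob around until the red line on the white scale ring lies exactly under the black hairline of the clear tube holder, and push the swing-out magnifier round until it rests on its stop over that hairline. Push only - do not grip or lift anything - and leave the bottles, rack, vial, timer and trays standing where they are.

Things in the scene. Friction and masses are not known exactly. Their poses are not given: they have to be found in the camera images.
- reader: The capillary reader, fixed to the counter: grey round base 208 mm across, 28 mm high, with a turning ring on it. Origin on the ring's upright axis at counter level; yaw varies. Bearings here are about this axis, counter-clockwise from the reader's x, seen from above. A clear tube holder (radial bar 21 mm wide, top at 47 mm) bridges the ring from hub to rim at bearing 60 degrees.
- hairline (a point): Middle of the fixed black hairline (44 mm long, 2 mm wide, radial) in the tube holder, 72 mm from the ring's axis at bearing 60 degrees, 42 mm above the counter.
- red_line (a point): Middle of the red line (38 mm long, 6 mm wide, radial) on the turning ring, 72 mm from its axis, 36.5 mm above the counter. It is the only red line on the scale and moves with the ring.
- lever_knob (a point): Top centre of the upright black knob on the end of the ring's steel lever: 16 mm across, black from 44 to 70 mm above the counter, on a 10 mm steel stem (lever bar 30 to 35 mm high), 116 mm from the ring's axis, just outside the base. It turns with the ring, 105 degrees counter-clockwise of the red line, so it belongs at bearing 165 degrees.
- reader_ring (a joint): Turn of the ring, rad, counter-clockwise from above: 0 = red line under the hairline; starts at 0.45 to 1.6, so the knob must go clockwise (from the front right along the robot side). The ring is 184 mm across, top at 36 mm, white with black scale lines. No stop or click at 0: it runs on to -0.6. Light even friction (about 1 N at the knob), no spring, stays where it is left.
- magnifier (a joint): Swing of the magnifier about its upright pivot, rad: 0 = on its stop with the lens over the hairline, growing counter-clockwise from above as it is swung out; starts at 0.9 to 1.5. Light friction (about 0.5 N at the pin), no spring, stays where it is left.
- magnifier_pivot (a point): The magnifier's pivot axis on its post, at the left edge of the base 118 mm from the ring's axis (reader x -20, y +116 mm), 62 mm above the counter.
- lens (a point): Centre of the magnifier's clear lens in a black round frame, 61 mm across and 10 mm thick (57 to 67 mm above the counter), 77 mm from the pivot.
- lens_pin (a point): Top of the black upright thumb pin (10 mm across, standing from 67 to 92 mm above the counter) on the outer edge of the lens frame, 112 mm from the pivot in line with the lens. Push it clockwise seen from above to bring the lens in.
- bottle_a: Bystander: glass milk bottle with blue cap, 60 mm across, 125 mm tall, loose, to the right of the reader; origin under its centre.
- bottle_b: Bystander: the same with a white cap, to the left of the reader, loose; origin under its centre.
- vial: Bystander: clear vial with red cap, 34 mm across, 85 mm tall, loose; origin under its centre.
- sealing_tray: Bystander: white tray of sealing clay, 40 x 100 x 13 mm, loose; origin under its centre.
- timer: Bystander: white kitchen-type timer lying flat, 62 x 70 x 18 mm, loose; origin under its centre.
- tube_rack: Bystander: blue rack of capped glass tubes, 60 x 170 mm, 104 mm tall with the caps, loose; origin under its centre.
- steel_tray: Bystander: shallow metal tray, 100 x 180 x 22 mm, loose; origin under its centre.

How it is judged:
By the outcome, as a careful person would: the job done as asked, in the order asked, and still so for the second after the job is handed in, with the robot touching nothing.
It also fails if it takes over 58 s, if anything falls off the work surface, if the arm or the gripper's body presses on something with over 40 N, if the wrist force passes 120 N, or if a joint passes its speed limit or range.

## Robot

A 7-joint arm with a two-finger parallel gripper is mounted at the origin on the work surface. World frame = base frame: x ahead of the robot, y to its left, z up, the work surface at z = 0. Lengths are in m, angles in rad, forces in N, time in s.
With the tool pointing down it reaches from about 0.35 to 0.9 m from the base axis. Payload 7.2 kg.
Tool frame: the origin (TCP) lies midway between the tips of the shut fingers; the grasp point (between the pads) lies 19 mm behind it; z points along the fingers, y is the direction in which the jaws open and shut (so a half turn about z gives the same grasp; the last joint's range is limited). The gripper opens to 88 mm and grips with 3 to 60 N. Pads are 20 mm wide; open, the fingers measure 115 mm over their backs; the gripper's body (75 mm by 178 mm) begins 61 mm behind the grasp point.
Start: joints at [1.27, 0.411, -0.013, 1.596, 0.006, 1.134, -0.082], TCP at [0.144, -0.608, 0.223] pointing down, gripper open.
Joint ranges: [-2.95, 2.95], [-0.29, 1.99], [-1.47, 1.44], [0.14, 2.54], [-1.03, 4.17], [0.13, 1.85], [-2.86, 2.86]. Speed limits (rad/s): [2.39, 2.39, 3.01, 3.01, 3.14, 3.14, 3.14].

## Interface

Orientations are given as a unit quaternion [w, x, y, z].
In Python, from cell import read_state, eyes, env gives the robot as it stands. The module is installed in compiled form; this text tells all that it offers.
- The arm moves only by the tool arm_command, never from a script. Its argument "targets" is text: rows parted by semicolons, each of 7 numbers parted by spaces: the shift along the tool's x, y, z in mm, then the turn, a rotation vector about the tool's x, y, z in rad, then the finger opening in mm, from 0 to 87.8. In form: dx dy dz wx wy wz fingers; .... A call has exactly 5 rows; each row is the pose to reach, as a shift and turn from the pose commanded when the call began, along the tool's axes at that moment; what a row does not reach only later rows make up. A row lasts 1/12 s, in which the tool goes at most 41.7 mm and 7.16 degrees, less where a joint would pass 70% of its speed; a pose out of reach is approached as far as the arm can. A call with a gripper value outside its range is refused whole. The fingers move at their own pace and stop on an object; "squeeze" is the grip in N (left out, the last holds). Time passes only in rows, so rows that repeat a pose let the fingers close, or fill a call up. It gives the time, the measured TCP pose, the force and the opening at its end, in the units of the state.
- read_state(): the state, without advancing time (a new reading comes with each control period).
- eyes.capture(name): name is "side" or "top"; returns the picture (420x560x3 uint8, red, green, blue); there is no depth.
- eyes.get_calibration(name): a dict with "K" (3x3 intrinsics, pixels), "world_to_cam" (4x4, takes a point from world to camera coordinates). Camera axes: x right, y down, z forward; pixel columns grow to the right and rows downward; lengths in m; the calibration is good to about 2 mm. A picture is of the moment at which its call begins. get_calibration takes no time and is no camera call.
- env.finish_job(): hands the job in, once; it reports no verdict.
The state is a dict: "t": time; "joint_positions": joint angles; "qd": joint speeds; "effort": joint torques, N m; "tcp_pos": TCP position; "orientation": TCP orientation; "ft_force": force on the tool from outside, world axes, zero at the start; "ft_torque": the same for the moment, N m; "gripper_width": finger opening in m.
Only numpy, scipy, OpenCV 4.12 (cv2) and the standard library are available. Lean on these libraries where they do the work, as an engineer would, in place of code of your own. Each camera call takes 0.05 s, during which the arm holds its last target. There are 200 camera calls.

## Working session

There is one attempt and no reset: what is moved stays moved. The work goes in short steps, Python scripts to look and compute and a tool call to move; the robot and the scene stay as the last step left them, time stands still between calls to the robot, and variables do not carry over. Pictures are saved under pics/ and viewed, about 8 in all and at most 12, crops included, and the job is handed in when it is done.

Besides the shell and the picture viewer there is one more tool, called after "Emit:" by a JSON object that holds its "method" and its "body". arm_command: Moves the arm, as the interface text tells. Its arguments: {"type":"object","properties":{"targets":{"type":"string"},"squeeze":{"type":"number"}},"required":["targets"]}

```bash
mkdir -p pics; cat > h.py <<'E'
import numpy as np, cv2
from cell import read_state, eyes, env
def cal(n):
    c=eyes.get_calibration(n); return np.array(c["K"]),np.array(c["world_to_cam"])
def ray(n,u,v,z):
    K,T=cal(n); R,t=T[:3,:3],T[:3,3]; o=-R.T@t; d=R.T@np.linalg.inv(K)@[u,v,1]
    return o+d*(z-o[2])/d[2]
def proj(n,p):
    K,T=cal(n); q=K@(T[:3,:3]@np.asarray(p)+T[:3,3]); return q[:2]/q[2]
def snap(n,f,crop=None,s=1):
    im=eyes.capture(n)
    if crop: a,b,c,d=crop; im=im[b:d,a:c]
    im=cv2.resize(im,None,fx=s,fy=s,interpolation=cv2.INTER_CUBIC)
    cv2.imwrite("pics/"+f,im[:,:,::-1])
E
python3 - <<'E'
from h import *
snap("top","t0.png",s=1.4); snap("side","s0.png",s=1.4)
s=read_state(); print(s["t"],s["tcp_pos"],s["orientation"])
for n in("top","side"):
    K,T=cal(n); print(K[0,0],-T[:3,:3].T@T[:3,3])
E
```

```text
0.1 [ 0.14408077 -0.60773518  0.22194263] [-6.65345509e-04  9.93232533e-01  1.16140791e-01 -9.95884298e-05]
414.88676256972803 [ 0.4133867  -0.02390717  1.33970294]
403.0958765744337 [0.02471868 0.74997974 0.75185972]
```

View pics/t0.png

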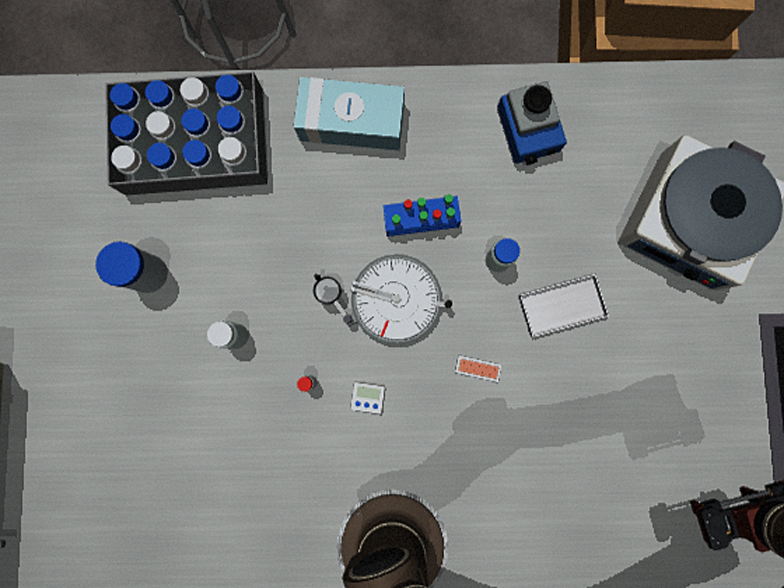

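View pics/s0.png

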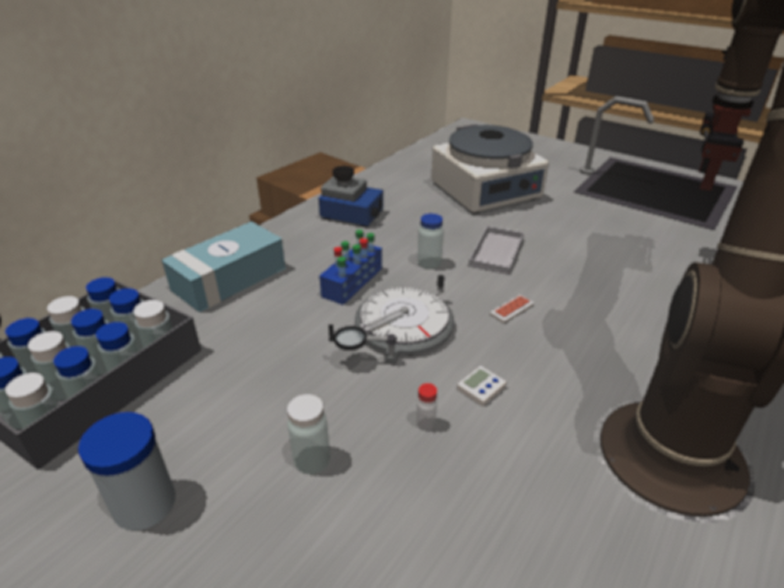

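```bash
python3 - <<'E'
from h import *
snap("top","t1.png",(215,172,335,262),6.6)
E
```

```text
(no output)
```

View pics/t1.png

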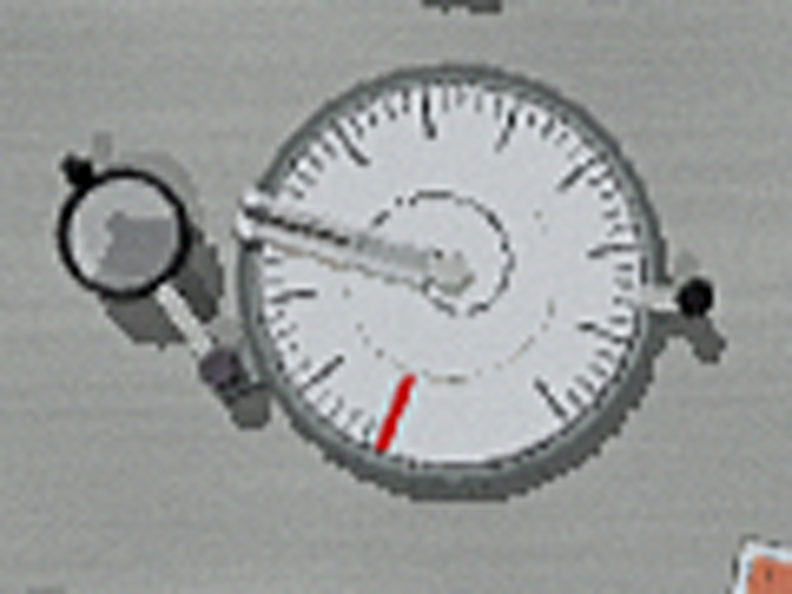

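```bash
cat >> h.py <<'E'
def cr(n,x,y,z,o=(215,172),s=6.6): return ray(n,o[0]+(x+.5)/s-.5,o[1]+(y+.5)/s-.5,z)
E
python3 - <<'E'
from h import *
P=dict(c=(452.5,273,.036),hair=(302,226,.042),red=(395,414,.0365),knob=(694,297,.07),pin=(76,165,.092),lens=(125,234,.067),piv=(220,366,.065),ringL=(257,272,.036),ringR=(648,272,.036))
Q={k:cr("top",*v) for k,v in P.items()}
for k,q in Q.items():
    d=q-Q["c"]; print(k,q.round(4),"r",round(np.hypot(*d[:2])*1e3,1),"ang",np.degrees(np.arctan2(d[1],d[0])).round(1))
for k in("lens","pin"):
    d=Q[k]-Q["piv"]; print(k,np.hypot(*d[:2]),np.degrees(np.arctan2(d[1],d[0])))
# others rough (t0 px/1.4)
for k,(x,y,z) in dict(bottle_a=(507,250,.125),vial=(305,383,.085),timer=(368,398,.018),clay=(478,369,.013),rack=(422,212,.09),botb=(221,334,.125)).items(): print(k,ray("top",x/1.4,y/1.4,z).round(3))
E
```

```text
c [ 0.5475 -0.0191  0.036 ] r 0.0 ang 0.0
hair [0.5708 0.0523 0.042 ] r 75.1 ang 71.9
red [0.4805 0.0095 0.0365] r 72.8 ang 156.9
knob [ 0.5306 -0.1313  0.07  ] r 113.5 ang -98.6
pin [0.5951 0.1533 0.092 ] r 178.8 ang 74.6
lens [0.5656 0.1339 0.067 ] r 154.1 ang 83.2
piv [0.503  0.0901 0.065 ] r 117.9 ang 112.2
ringL [0.5497 0.0745 0.036 ] r 93.6 ang 88.6
ringR [ 0.5461 -0.1126  0.036 ] r 93.5 ang -90.8
lens 0.07644315807622602 34.97013913865382
pin 0.11168656235962417 34.43751894870722
bottle_a [ 0.636 -0.256  0.125]
vial [0.364 0.18  0.085]
timer [0.325 0.049 0.018]
clay [ 0.385 -0.2    0.013]
rack [ 0.731 -0.079  0.09 ]
botb [0.47  0.349 0.125]
```

```bash
cat >> h.py <<'E'
def cur():
    s=read_state(); w,x,y,z=s["orientation"]
    a=np.arctan2(2*(x*y+w*z),1-2*(y*y+z*z)); return np.array([*s["tcp_pos"]*np.array(1e3) if 0 else np.array(s["tcp_pos"])*1e3,np.degrees(a)])
def rows(way,start=None):
    """way: list of [x,y,z mm, tool-x angle deg], one per row, 5 rows per call"""
    st=cur() if start is None else np.array(start,float); way=np.array(way,float)
    while len(way)%5: way=np.vstack([way,way[-1]])
    for i in range(0,len(way),5):
        a=np.radians(st[3]); c,s=np.cos(a),np.sin(a); out=[]
        for p in way[i:i+5]:
            d=p-st; wz=-np.radians((d[3]+180)%360-180)
            out.append("%.1f %.1f %.1f 0 0 %.3f 0"%(d[0]*c+d[1]*s,d[0]*s-d[1]*c,-d[2],wz))
        print("; ".join(out)); st=way[i+4]
def lin(a,b,n): return [list(np.array(a)+(np.array(b)-a)*k/n) for k in range(1,n+1)]
E
python3 - <<'E'
from h import *
s=cur(); print(s); rows(lin(s,[560,-138,220,171.5],25))
E
```

```text
Traceback (most recent call last):
  File "h.py", line 18
    a=np.arctan2(2*(x*y+w*z),1-2*(y*y+z*z)); return np.array([*s["tcp_pos"]*np.array(1e3) if 0 else np.array(s["tcp_pos"])*1e3,np.degrees(a)])
                                                                                          ^^
SyntaxError: invalid syntax
```

```bash
sed -i 's/return np.array(\[\*s.*/return np.array([*(np.array(s["tcp_pos"])*1e3),np.degrees(a)])/' h.py
python3 - <<'E'
from h import *
s=cur(); print(s); rows(lin(s,[560,-138,220,171.5],25))
E
```

```text
[ 144.11093981 -607.78662845  222.02199102   13.34368001]
20.5 -14.4 0.1 0 0 -0.110 0; 41.0 -28.9 0.2 0 0 -0.221 0; 61.6 -43.3 0.2 0 0 -0.331 0; 82.1 -57.8 0.3 0 0 -0.442 0; 102.6 -72.2 0.4 0 0 -0.552 0
25.1 -1.5 0.1 0 0 -0.110 0; 50.1 -3.1 0.2 0 0 -0.221 0; 75.2 -4.6 0.2 0 0 -0.331 0; 100.2 -6.1 0.3 0 0 -0.442 0; 125.3 -7.7 0.4 0 0 -0.552 0
22.1 11.8 0.1 0 0 -0.110 0; 44.3 23.7 0.2 0 0 -0.221 0; 66.4 35.5 0.2 0 0 -0.331 0; 88.5 47.3 0.3 0 0 -0.442 0; 110.7 59.2 0.4 0 0 -0.552 0
12.6 21.7 0.1 0 0 -0.110 0; 25.3 43.4 0.2 0 0 -0.221 0; 37.9 65.0 0.2 0 0 -0.331 0; 50.6 86.7 0.3 0 0 -0.442 0; 63.2 108.4 0.4 0 0 -0.552 0
-0.6 25.1 0.1 0 0 -0.110 0; -1.2 50.2 0.2 0 0 -0.221 0; -1.8 75.3 0.2 0 0 -0.331 0; -2.4 100.4 0.3 0 0 -0.442 0; -3.0 125.4 0.4 0 0 -0.552 0
```

Emit:
{"method": "arm_command", "body": {"targets": "20.5 -14.4 0 0 0 -0.110 0; 41 -29 0 0 0 -0.221 0; 61.5 -43.3 0 0 0 -0.331 0; 82 -58 0 0 0 -0.442 0; 102.6 -72 0 0 0 -0.552 0"}}

```text
t: 0.57
tcp_pos: [0.2279, -0.5132, 0.2224]
orientation: [-0.0, 0.923, 0.385, -0.0]
ft_force: [-1.0, 0.4, 0.3]
gripper_width: 0.0582
```

Emit:
{"method": "arm_command", "body": {"targets": "25 -1.5 0 0 0 -0.110 0; 50 -3 0 0 0 -0.221 0; 75 -4.6 0 0 0 -0.331 0; 100 -6 0 0 0 -0.442 0; 125 -7.7 0 0 0 -0.552 0"}}

```text
t: 0.98
tcp_pos: [0.3109, -0.4196, 0.2225]
orientation: [-0.0, 0.783, 0.622, -0.0]
ft_force: [0.3, -1.0, 0.0]
gripper_width: 0.0247
```

Emit:
{"method": "arm_command", "body": {"targets": "22 11.8 0 0 0 -0.110 0; 44 23.7 0 0 0 -0.221 0; 66 35.5 0 0 0 -0.331 0; 88.5 47.3 0 0 0 -0.442 0; 110.5 59 0 0 0 -0.552 0"}}

```text
t: 1.4
tcp_pos: [0.3939, -0.3257, 0.2226]
orientation: [-0.0, 0.584, 0.812, -0.0]
ft_force: [0.1, -0.6, -0.5]
gripper_width: 0.0005
```

Emit:
{"method": "arm_command", "body": {"targets": "12.6 21.7 0 0 0 -0.110 0; 25.3 43.4 0 0 0 -0.221 0; 38 65 0 0 0 -0.331 0; 50.6 86.7 0 0 0 -0.442 0; 63 108 0 0 0 -0.552 0"}}

```text
t: 1.82
tcp_pos: [0.4768, -0.2322, 0.2226]
orientation: [-0.0, 0.341, 0.94, -0.0]
ft_force: [0.1, -0.3, -0.9]
gripper_width: 0.0002
```

Emit:
{"method": "arm_command", "body": {"targets": "-0.6 25 0 0 0 -0.110 0; -1.2 50 0 0 0 -0.221 0; -1.8 75 0 0 0 -0.331 0; -2.4 100 0 0 0 -0.442 0; -3 125 0 0 0 -0.552 0"}}

```text
t: 2.23
tcp_pos: [0.5597, -0.1388, 0.2225]
orientation: [-0.0, 0.072, 0.997, -0.0]
ft_force: [-0.5, -0.5, -0.4]
gripper_width: 0.0001
```

Emit:
{"method": "arm_command", "body": {"targets": "0 0 25 0 0 0 0; 0 0 50 0 0 0 0; 0 0 75 0 0 0 0; 0 0 100 0 0 0 0; 0 0 120 0 0 0 0"}}

```text
t: 2.65
tcp_pos: [0.5584, -0.1396, 0.1006]
orientation: [-0.001, 0.074, 0.997, 0.0]
ft_force: [0.5, -0.9, 0.4]
gripper_width: 0.0004
```

Emit:
{"method": "arm_command", "body": {"targets": "0 0 15 0 0 0 0; 0 0 30 0 0 0 0; 0 0 42 0 0 0 0; 0 0 50 0 0 0 0; 0 0 54 0 0 0 0"}}

```text
t: 3.07
tcp_pos: [0.5587, -0.1396, 0.0475]
orientation: [-0.001, 0.074, 0.997, 0.0]
ft_force: [0.1, 0.6, 0.9]
gripper_width: 0.0005
```

```bash
python3 - <<'E'
from h import *
print(cur(),read_state()["ft_force"]); im1=eyes.capture("top")[150:270,215:355]; im2=eyes.capture("side")[170:290,215:355]
cv2.imwrite("pics/c1.png",cv2.resize(np.hstack([im1,im2]),None,fx=2.85,fy=2.85,interpolation=cv2.INTER_CUBIC)[:,:,::-1])
E
```

```text
[ 558.68031508 -139.58261246   47.48952147  171.47226545] [0.12029887 0.55753818 0.8982109 ]
```

View pics/c1.png

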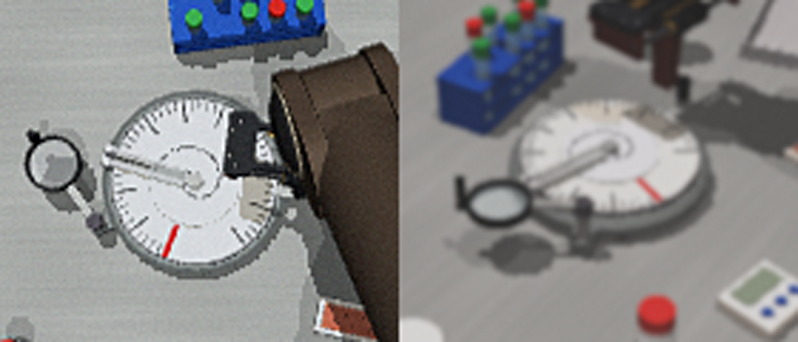

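```bash
cat >> h.py <<'E'
C=np.array([547.5,-19.1])
def kn(th,off,z=47.5):
    u=lambda a:np.array([np.cos(np.radians(a)),np.sin(np.radians(a))])
    return [*(C+116*u(th)+off*u(th+90)),z,th-90]
E
python3 - <<'E'
from h import *
w=[kn(261.5,o) for o in (27,24,22,20,18.5)]+[kn(261.5-2.5*k,18) for k in range(1,26)]+[kn(199-t,18) for t in(2,4,6,7.5,8.5)]
rows(w)
E
```

```text
2.2 1.4 0.8 0 0 -0.000 0; 5.2 1.4 0.8 0 0 -0.000 0; 7.2 1.4 0.8 0 0 -0.000 0; 9.2 1.4 0.8 0 0 -0.000 0; 10.7 1.4 0.8 0 0 -0.000 0
5.6 -0.7 -0.0 0 0 0.044 0; 10.7 -1.1 -0.0 0 0 0.087 0; 15.8 -1.4 -0.0 0 0 0.131 0; 20.9 -1.4 -0.0 0 0 0.175 0; 26.0 -1.1 -0.0 0 0 0.218 0
5.1 -0.7 -0.0 0 0 0.044 0; 10.2 -1.1 -0.0 0 0 0.087 0; 15.3 -1.4 -0.0 0 0 0.131 0; 20.4 -1.4 -0.0 0 0 0.175 0; 25.5 -1.1 -0.0 0 0 0.218 0
5.1 -0.7 -0.0 0 0 0.044 0; 10.2 -1.1 -0.0 0 0 0.087 0; 15.3 -1.4 -0.0 0 0 0.131 0; 20.4 -1.4 -0.0 0 0 0.175 0; 25.5 -1.1 -0.0 0 0 0.218 0
5.1 -0.7 -0.0 0 0 0.044 0; 10.2 -1.1 -0.0 0 0 0.087 0; 15.3 -1.4 -0.0 0 0 0.131 0; 20.4 -1.4 -0.0 0 0 0.175 0; 25.5 -1.1 -0.0 0 0 0.218 0
5.1 -0.7 -0.0 0 0 0.044 0; 10.2 -1.1 -0.0 0 0 0.087 0; 15.3 -1.4 -0.0 0 0 0.131 0; 20.4 -1.4 -0.0 0 0 0.175 0; 25.5 -1.1 -0.0 0 0 0.218 0
4.1 -0.6 -0.0 0 0 0.035 0; 8.1 -1.0 -0.0 0 0 0.070 0; 12.2 -1.2 -0.0 0 0 0.105 0; 15.3 -1.4 -0.0 0 0 0.131 0; 17.3 -1.4 -0.0 0 0 0.148 0
```

Emit:
{"method": "arm_command", "body": {"targets": "2 1.4 0 0 0 0 0; 5 1.4 0 0 0 0 0; 7 1.4 0 0 0 0 0; 9 1.4 0 0 0 0 0; 10.7 1.4 0 0 0 0 0"}}

```text
t: 3.58
tcp_pos: [0.549, -0.1368, 0.0492]
orientation: [0.001, 0.074, 0.997, -0.0]
ft_force: [1.1, -0.6, 0.4]
gripper_width: 0.0003
```

Emit:
{"method": "arm_command", "body": {"targets": "5.6 -0.7 0 0 0 0.044 0; 10.7 -1.1 0 0 0 0.087 0; 15.8 -1.4 0 0 0 0.131 0; 20.9 -1.4 0 0 0 0.175 0; 26 -1.1 0 0 0 0.218 0"}}

```text
t: 4.0
tcp_pos: [0.5232, -0.1343, 0.0491]
orientation: [0.001, 0.184, 0.983, -0.0]
ft_force: [0.7, -1.8, 0.9]
gripper_width: 0.0007
```

Emit:
{"method": "arm_command", "body": {"targets": "5.1 -0.7 0 0 0 0.044 0; 10.2 -1.1 0 0 0 0.087 0; 15.3 -1.4 0 0 0 0.131 0; 20.4 -1.4 0 0 0 0.175 0; 25.5 -1.1 0 0 0 0.218 0"}}

```text
t: 4.42
tcp_pos: [0.4989, -0.1263, 0.0491]
orientation: [0.001, 0.29, 0.957, -0.0]
ft_force: [0.6, -0.7, -0.1]
gripper_width: 0.0009
```

```bash
python3 - <<'E'
from h import *
print(cur(),np.array(kn(236.5,18))); im1=eyes.capture("top")[150:270,215:355]; im2=eyes.capture("side")[170:290,215:355]
cv2.imwrite("pics/c2.png",cv2.resize(np.hstack([im1,im2]),None,fx=2.85,fy=2.85,interpolation=cv2.INTER_CUBIC)[:,:,::-1])
E
```

```text
[ 498.8766175  -126.27898185   49.09360287  146.34213805] [ 498.4852545 -125.7656211   47.5        146.5      ]
```

View pics/c2.png

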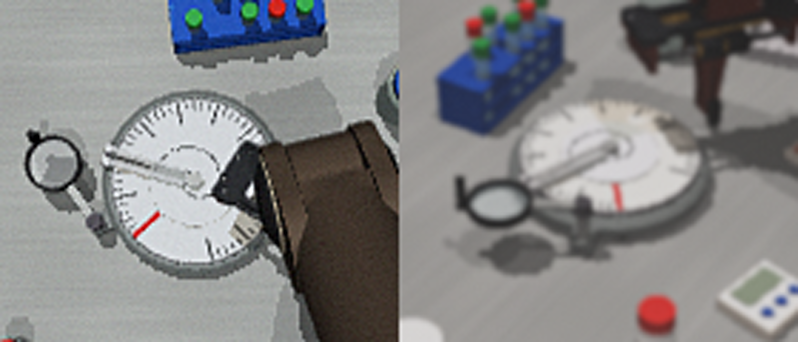

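Emit:
{"method": "arm_command", "body": {"targets": "5.1 -0.7 0 0 0 0.044 0; 10.2 -1.1 0 0 0 0.087 0; 15.3 -1.4 0 0 0 0.131 0; 20.4 -1.4 0 0 0 0.175 0; 25.5 -1.1 0 0 0 0.218 0"}}

```text
t: 4.93
tcp_pos: [0.4771, -0.1131, 0.0489]
orientation: [0.0, 0.391, 0.92, -0.0]
ft_force: [-0.5, -2.1, 1.1]
gripper_width: 0.0005
```

Emit:
{"method": "arm_command", "body": {"targets": "5.1 -0.7 0 0 0 0.044 0; 10.2 -1.1 0 0 0 0.087 0; 15.3 -1.4 0 0 0 0.131 0; 20.4 -1.4 0 0 0 0.175 0; 25.5 -1.1 0 0 0 0.218 0"}}

```text
t: 5.35
tcp_pos: [0.4583, -0.0955, 0.0488]
orientation: [0.0, 0.489, 0.872, -0.0]
ft_force: [-0.8, -2.0, 0.3]
gripper_width: 0.0003
```

Emit:
{"method": "arm_command", "body": {"targets": "5.1 -0.7 0 0 0 0.044 0; 10.2 -1.1 0 0 0 0.087 0; 15.3 -1.4 0 0 0 0.131 0; 20.4 -1.4 0 0 0 0.175 0; 25.5 -1.1 0 0 0 0.218 0"}}

```text
t: 5.77
tcp_pos: [0.4439, -0.0742, 0.0488]
orientation: [0.0, 0.581, 0.814, -0.0]
ft_force: [-2.1, -2.3, 0.7]
gripper_width: 0.0005
```

Emit:
{"method": "arm_command", "body": {"targets": "4 -0.6 0 0 0 0.035 0; 8 -1 0 0 0 0.070 0; 12 -1.2 0 0 0 0.105 0; 15 -1.4 0 0 0 0.131 0; 17 -1.4 0 0 0 0.148 0"}}

```text
t: 6.18
tcp_pos: [0.4369, -0.0583, 0.0487]
orientation: [-0.0, 0.639, 0.769, -0.0]
ft_force: [-0.8, -1.2, -0.4]
gripper_width: 0.0004
```

```bash
cat >> h.py <<'E'
def red(n,box):
    a,b,c,d=box; im=eyes.capture(n)[b:d,a:c].astype(float)
    w=np.clip(im[...,0]-np.maximum(im[...,1],im[...,2])-25,0,None); v,u=np.mgrid[b:d,a:c]
    p=ray(n,(u*w).sum()/w.sum(),(v*w).sum()/w.sum(),.0365)[:2]*1e3-C
    return p.round(1),np.hypot(*p).round(1),np.degrees(np.arctan2(p[1],p[0])).round(2),int(w.sum())
E
python3 - <<'E'
from h import *
print(cur(),np.array(kn(190.5,18)),read_state()["ft_force"])
print(red("top",(252,192,313,240)))
im1=eyes.capture("top")[180:250,240:320]; im2=eyes.capture("side")[195:265,245:325]
cv2.imwrite("pics/c3.png",cv2.resize(np.hstack([im1,im2]),None,fx=5,fy=5,interpolation=cv2.INTER_CUBIC)[:,:,::-1])
E
```

```text
[436.92913004 -58.27971471  48.6647786  100.55514142] [436.72267018 -57.93790929  47.5        100.5       ] [-0.83590263 -1.16720275 -0.43400004]
(array([ 5.7, 73.5]), np.float64(73.7), np.float64(85.57), 2803)
```

View pics/c3.png

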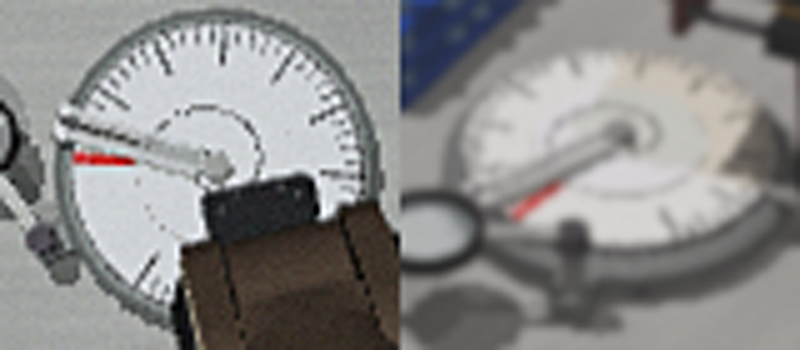

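```bash
cat >> h.py <<'E'
def grab(n,k=4): return np.mean([eyes.capture(n).astype(np.float32) for _ in range(k)],0)
def prof(im,n,ang,z,rs,ss):
    a=np.radians(ang); u=np.array([np.cos(a),np.sin(a)]); t=np.array([-u[1],u[0]])
    m=np.array([[proj(n,[*((C+r*u+s*t)/1e3),z]) for s in ss] for r in rs],np.float32)
    return cv2.remap(im,m[...,0],m[...,1],cv2.INTER_LINEAR)
E
python3 - <<'E'
from h import *
ss=np.arange(-12,12.1,1.)
for n in("top","side"):
    im=grab(n); np.save(n+"1.npy",im)
    for lab,ang,z in(("hair",72,.042),("red",85.5,.0365)):
        for r0 in(54,64,74,84):
            p=prof(im,n,ang,z,np.arange(r0,r0+9,2),ss).mean(0)
            g=(p[:,1] if lab=="hair" else p[:,0]-p[:,1]); print(n,lab,r0+4,g.astype(int))
im=np.load("top1.npy")
# ring circle: edges along radials, z=.036
P=[]
K=[]
for a in list(range(-50,65,5))+list(range(95,150,5)):
    p=prof(im,"top",a,.036,np.arange(80,106,.5),[0])[:,0,1]; p=cv2.GaussianBlur(p[:,None],(1,9),0)[:,0]
    r=80+.5*(np.argmin(np.gradient(p))); P.append(C+r*np.array([np.cos(np.radians(a)),np.sin(np.radians(a))])); K.append(r)
P=np.array(P); A=np.c_[2*P,np.ones(len(P))]; s=np.linalg.lstsq(A,(P**2).sum(1),rcond=None)[0]
print("centre",s[:2],np.sqrt(s[2]+s[:2]@s[:2]),np.array(K))
E
```

```text
top hair 58 [211 212 211 210 205 200 193 187 179 170 154 130 105  95 105 131 157 177
 192 202 207 195 167 129  89]
top hair 68 [213 211 208 204 201 198 191 182 173 162 145 120  97  90 103 127 154 175
 189 197 201 199 193 181 156]
top hair 78 [198 207 210 210 207 202 197 192 186 175 155 129 102  86  88 112 142 169
 186 195 198 193 183 171 160]
top hair 88 [185 190 196 197 197 194 192 188 180 170 153 126  97  79  88 110 139 164
 182 195 200 197 184 167 157]
top red 58 [  0  -1  -2  -3  -6  -9 -12   2  23  43  70 100 132 130  83  33  -3  -5
  -7  -9  -7  -5  -4  -3  -3]
top red 68 [ -2  -3  -5  -6  -8 -11 -14  -7  36  80 123 142 158 172 126  69  13  -6
  -8 -10 -10  -8  -5  -3  -3]
top red 78 [ -3  -3  -5  -7  -9  -1   9  20  50  91 133 154 152 150 133  84  36  -6
  -8  -9 -10  -9  -7  -5  -4]
top red 88 [ -3  -4  -5  -7  -9  -6  14  35  58  85 112 138 125 108  92  67  37   9
  -4  -5  -5  -5  -5  -5  -4]
side hair 58 [201 197 193 188 183 178 173 169 164 161 159 158 158 158 159 160 161 160
 159 156 152 146 140 133 124]
side hair 68 [189 187 185 182 179 175 171 167 164 161 159 158 157 15
[... 165 characters left out ...]
ide hair 88 [175 175 172 169 165 161 157 154 152 151 151 152 154 156 158 159 159 158
 155 152 147 142 137 132 128]
side red 58 [ 1  1  2  3  6 10 16 24 34 45 55 62 67 67 63 55 46 36 27 19 12  8  5  3
  2]
side red 68 [ 1  2  4  6 11 17 27 37 49 61 72 79 82 80 75 65 53 41 30 20 13  8  4  2
  1]
side red 78 [ 2  3  5  8 13 20 30 42 53 66 77 85 89 86 79 69 57 44 31 22 14  9  5  3
  2]
side red 88 [ 2  2  3  4  6  9 13 19 26 34 43 51 56 59 58 53 45 36 27 19 12  8  5  3
  2]
centre [546.78089859 -19.05138436] 90.55081675428484 [90.  89.  89.  90.5 89.5 90.  89.  90.  92.  91.  91.  91.5 89.5 92.
 88.  86.  91.5 92.  91.5 90.5 85.  84.  92.5 91.  92.  91.  91.5 91.5
 91.  91.5 91.5 91.5 91.5 89.5]
```

```bash
sed -i 's/^C=.*/C=np.array([546.5,-18.8])/' h.py
python3 - <<'E'
from h import *
s=cur(); print(s,[np.round(kn(189.6,o),1) for o in(17,18,19)])
w=[kn(t,18,s[2]) for t in(188,186,184,182.5,181,180.3,179.8,179.5,179.5,179.5)]
rows(w)
E
```

```text
[437.32700811 -58.26629483  48.65071619 100.54820564] [array([435. , -54.9,  47.5,  99.6]), array([435.1, -55.9,  47.5,  99.6]), array([435.3, -56.9,  47.5,  99.6])]
6.0 -2.1 -0.0 0 0 0.044 0; 10.1 -2.5 -0.0 0 0 0.079 0; 14.2 -2.7 -0.0 0 0 0.114 0; 17.2 -2.8 -0.0 0 0 0.140 0; 20.3 -2.8 -0.0 0 0 0.167 0
1.4 -0.2 -0.0 0 0 0.012 0; 2.4 -0.4 -0.0 0 0 0.021 0; 3.0 -0.4 -0.0 0 0 0.026 0; 3.0 -0.4 -0.0 0 0 0.026 0; 3.0 -0.4 -0.0 0 0 0.026 0
```

Emit:
{"method": "arm_command", "body": {"targets": "5 -1 0 0 0 0.044 0; 9 -1.5 0 0 0 0.079 0; 13 -2 0 0 0 0.114 0; 16.5 -2.4 0 0 0 0.140 0; 19 -2.6 0 0 0 0.167 0"}}

```text
t: 7.15
tcp_pos: [0.4315, -0.04, 0.0487]
orientation: [0.0, 0.702, 0.713, 0.0]
ft_force: [0.2, -0.9, 0.8]
gripper_width: -0.0001
```

Emit:
{"method": "arm_command", "body": {"targets": "1 -0.2 0 0 0 0.012 0; 1.8 -0.3 0 0 0 0.021 0; 2 -0.3 0 0 0 0.021 0; 2 -0.3 0 0 0 0.021 0; 2 -0.3 0 0 0 0.021 0"}}

```text
t: 7.57
tcp_pos: [0.4309, -0.0381, 0.0486]
orientation: [-0.0, 0.708, 0.706, -0.0]
ft_force: [0.4, 1.0, 0.4]
gripper_width: 0.0005
```

```bash
cat > m.py <<'E'
from h import *
import sys
print(cur(),read_state()["ft_force"])
ss=np.arange(-12,12.1,1.); ims=[]
for n in("top","side"):
    im=grab(n); ims.append(im)
    for z,lab in((.0365,"red"),(.042,"hair")):
      for r0 in(54,64,74,84):
        p=prof(im,n,72,z,np.arange(r0,r0+9,2),ss).mean(0)
        g=np.clip(p[:,0]-p[:,1]-8,0,None) if lab=="red" else np.clip(130-p[:,0],0,None)
        if n=="top" or lab=="red": print(n,lab,r0+4,round((g*ss).sum()/max(g.sum(),1),2),g.astype(int))
o=np.hstack([ims[0][185:225,250:300],ims[1][205:245,245:295]]); cv2.imwrite(sys.argv[1],cv2.resize(o,None,fx=8,fy=8,interpolation=cv2.INTER_CUBIC)[:,:,::-1])
E
python3 m.py pics/c4.png
```

```text
[430.87420823 -38.10914261  48.64227093  89.79454164] [0.35515056 1.01361148 0.38666413]
top red 58 2.39 [ 0  0  0  0  0  0  0  0  0  0  0  0 14 29 36 35 24 10  0  0  0  0  0  0
  0]
top red 68 2.41 [ 0  0  0  0  0  0  0  0  0  0  0  1 16 31 39 36 26 13  2  0  0  0  0  0
  0]
top red 78 2.76 [ 0  0  0  0  0  0  0  0  0  0  0  0  9 26 37 40 30 17  4  0  0  0  0  0
  0]
top red 88 2.87 [ 0  0  0  0  0  0  0  0  0  0  0  0  5 23 37 37 28 16  6  0  0  0  0  0
  0]
top hair 58 0.13 [ 0  0  0  0  0  0  0  0  0  0  1 25 37 28  6  0  0  0  0  0  0  0  0  0
  0]
top hair 68 -0.02 [ 0  0  0  0  0  0  0  0  0  0 11 33 43 32 10  0  0  0  0  0  0  0  0  0
  0]
top hair 78 0.18 [ 0  0  0  0  0  0  0  0  0  0  6 29 41 36 14  0  0  0  0  0  0  0  0  0
  0]
top hair 88 0.12 [ 0  0  0  0  0  0  0  0  0  0  8 36 49 39 15  0  0  0  0  0  0  0  0  0
  0]
side red 58 4.74 [0 0 0 0 0 0 0 0 0 0 0 0 1 2 3 4 5 5 5 4 3 1 0 0 0]
side red 68 5.14 [0 0 0 0 0 0 0 0 0 0 0 0 0 1 3 4 5 5 5 4 3 2 0 0 0]
side red 78 5.41 [0 0 0 0 0 0 0 0 0 0 0 0 0 1 2 3 4 5 5 4 3 2 0 0 0]
side red 88 7.02 [0 0 0 0 0 0 0 0 0 0 0 0 0 0 0 0 0 0 0 1 0 0 0 0 0][ WARN:0@16.064] global loadsave.cpp:1063 imwrite_ Unsupported depth image for selected encoder is fallbacked to CV_8U.
```

View pics/c4.png

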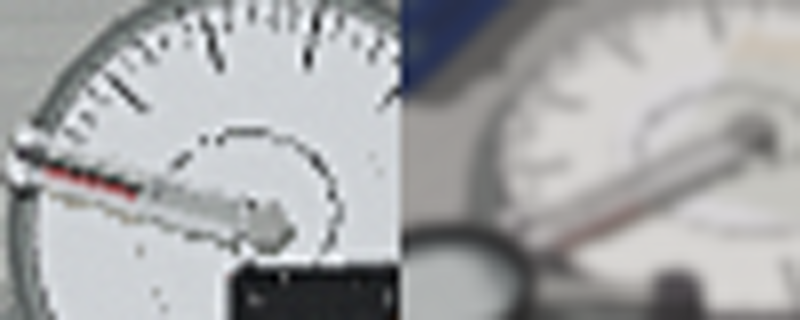

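Emit:
{"method": "arm_command", "body": {"targets": "0.4 0 0 0 0 0 0; 0.8 0 0 0 0 0 0; 1.2 0 0 0 0 0 0; 1.2 0 0 0 0 0 0; 1.2 0 0 0 0 0 0"}}

```text
t: 8.38
tcp_pos: [0.4308, -0.0368, 0.0486]
orientation: [-0.0, 0.708, 0.706, -0.0]
ft_force: [1.0, 0.2, -0.3]
gripper_width: 0.0005
```

```bash
cat > m2.py <<'E'
from h import *
from scipy.optimize import least_squares
from scipy.special import erf
import sys
print(cur(),read_state()["ft_force"])
ss=np.arange(-12,12.1,.5); im=grab("top",6); np.save(sys.argv[1],im)
R=np.arange(57,88,1.5)
q=prof(im,"top",72,.0365,R,ss); rg=(q[...,0]-q[...,1]).mean(0); h=prof(im,"top",72,.042,R,ss)[...,0].mean(0)
hc=np.clip(130-h,0,None); hc=(hc*ss).sum()/hc.sum()
g=np.clip(rg-8,0,None); print("hair",hc.round(2),"red centroid",((g*ss).sum()/g.sum()).round(2)); print(rg.astype(int))
# model in red plane: hair appears shifted by parallax
o=-np.array(cal("top")[1])[:3,:3].T@np.array(cal("top")[1])[:3,3]*1e3
u=np.array([np.cos(np.radians(72)),np.sin(np.radians(72))]);t=np.array([-u[1],u[0]])
hp=hc+((C+72*u-o[:2])@t)*5.5/(o[2]-42); print("hair in red plane",hp.round(2))
B=lambda a,b,s:.5*(erf((ss-a)/s)-erf((ss-b)/s))
def f(x):
    c,A,s,b=x; a0,a1=c-3,c+3; l,r=np.clip([hp-1,hp+1],a0,a1)
    return A*(B(a0,a1,s)-B(l,r,s))+b-rg
for c0 in(-1,0,1,2,3):
    r=least_squares(f,[c0,100,1.5,-5],bounds=([-8,10,1,-20],[8,250,3,20])); print(r.x.round(2),r.cost.round(1),"err deg",np.degrees((r.x[0]-hc)/72).round(2))
E
python3 m2.py t2.npy
```

```text
[430.82990262 -36.79615786  48.63598063  89.77986299] [ 1.00773625  0.15179686 -0.34300616]
hair 0.04 red centroid 2.35
[-3 -3 -3 -3 -3 -3 -2 -2 -2 -2 -2 -2 -2 -3 -3 -3 -4 -4 -4 -3 -1  1  7 14
 23 32 40 46 49 49 45 40 33 25 18 12  7  3  0  0 -1 -2 -2 -2 -1  0  0  0
  0]
hair in red plane -0.49
[ 1.45 63.98  2.09 -2.9 ] 70.7 err deg 1.12
[ 1.45 63.98  2.09 -2.9 ] 70.7 err deg 1.12
[ 1.45 63.98  2.09 -2.9 ] 70.7 err deg 1.12
[ 1.45 63.98  2.09 -2.9 ] 70.7 err deg 1.12
[ 1.45 63.98  2.09 -2.9 ] 70.7 err deg 1.12
```

Emit:
{"method": "arm_command", "body": {"targets": "0.4 0 0 0 0 0 0; 0.8 0 0 0 0 0 0; 1.2 0 0 0 0 0 0; 1.4 0 0 0 0 0 0; 1.4 0 0 0 0 0 0"}}

```text
t: 9.1
tcp_pos: [0.4308, -0.0354, 0.0486]
orientation: [0.0, 0.709, 0.706, -0.0]
ft_force: [0.1, -0.2, 0.4]
gripper_width: 0.0002
```

```bash
python3 m2.py t3.npy | grep -v "^\[ [0-9. -]*\] [0-9.]* err.*XX" | head -9
```

```text
[430.84963976 -35.41814592  48.64745742  89.77368737] [ 0.10156877 -0.18362925  0.36915575]
hair 0.04 red centroid 2.16
[-3 -3 -3 -3 -3 -3 -3 -3 -3 -3 -3 -3 -3 -3 -3 -3 -3 -3 -3 -2  0  2  8 15
 23 32 40 45 47 46 41 35 28 20 13  8  4  1  0 -2 -2 -2 -2 -1 -1  0  0  0
  0]
hair in red plane -0.49
[ 1.27 60.91  1.96 -3.07] 100.4 err deg 0.98
[ 1.27 60.91  1.96 -3.07] 100.4 err deg 0.98
[ 1.27 60.91  1.96 -3.07] 100.4 err deg 0.98
```

```bash
cat > rot.py <<'E'
from h import *
import sys
ang=np.arange(-60,62,.1); rr=np.arange(72,91,1.)
def pol(im):
    m=np.array([[proj("top",[*((C+r*np.array([np.cos(np.radians(a)),np.sin(np.radians(a))]))/1e3),.036]) for a in ang] for r in rr],np.float32)
    p=cv2.remap(im[...,1],m[...,0],m[...,1],cv2.INTER_CUBIC); return p-cv2.GaussianBlur(p,(0,0),60)
def rot(fa,fb,lo=0,hi=20):
    A,B=pol(np.load(fa)),pol(np.load(fb)); best=[]
    for k in range(int(lo*10),int(hi*10)+1):  # clockwise: b(ang)=a(ang+k)
        x=A[:,k:] if k else A; y=B[:,:B.shape[1]-k]
        best.append(np.corrcoef(x.ravel(),y.ravel())[0,1])
    b=np.array(best); i=np.argsort(-b)[:6]; return [(round(lo+j/10,1),b[j].round(3)) for j in i]
if __name__=="__main__":
    for a,b in zip(sys.argv[1::2],sys.argv[2::2]): print(a,b,rot(a,b))
E
python3 rot.py top1.npy t2.npy top1.npy t3.npy t2.npy t3.npy
```

```text
Traceback (most recent call last):
  File "rot.py", line 14, in <module>
    for a,b in zip(sys.argv[1::2],sys.argv[2::2]): print(a,b,rot(a,b))
                                                             ~~~^^^^^
  File "rot.py", line 8, in rot
    A,B=pol(np.load(fa)),pol(np.load(fb)); best=[]
        ~~~^^^^^^^^^^^^^
  File "rot.py", line 5, in pol
    m=np.array([[proj("top",[*((C+r*np.array([np.cos(np.radians(a)),np.sin(np.radians(a))]))/1e3),.036]) for a in ang] for r in rr],np.float32)
                 ~~~~^^^^^^^^^^^^^^^^^^^^^^^^^^^^^^^^^^^^^^^^^^^^^^^^^^^^^^^^^^^^^^^^^^^^^^^^^^^^^^^^^^^
  File "h.py", line 9, in proj
    K,T=cal(n); q=K@(T[:3,:3]@np.asarray(p)+T[:3,3]); return q[:2]/q[2]
        ~~~^^^
  File "h.py", line 4, in cal
    c=eyes.get_calibration(n); return np.array(c["K"]),np.array(c["world_to_cam"])
ValueError: time passes only in moves, steps and waits
```

Too many calibration calls; I'll cache it.

```bash
sed -i 's/^def cal(n):/import functools\n@functools.lru_cache(None)\ndef cal(n):/' h.py; python3 rot.py top1.npy t2.npy top1.npy t3.npy t2.npy t3.npy
```

```text
top1.npy t2.npy [(np.float64(10.5), np.float64(0.805)), (np.float64(10.6), np.float64(0.805)), (np.float64(10.4), np.float64(0.799)), (np.float64(10.7), np.float64(0.797)), (np.float64(10.3), np.float64(0.787)), (np.float64(10.8), np.float64(0.784))]
top1.npy t3.npy [(np.float64(11.2), np.float64(0.808)), (np.float64(11.3), np.float64(0.807)), (np.float64(11.1), np.float64(0.802)), (np.float64(11.4), np.float64(0.8)), (np.float64(11.0), np.float64(0.791)), (np.float64(11.5), np.float64(0.786))]
t2.npy t3.npy [(np.float64(0.6), np.float64(0.764)), (np.float64(0.7), np.float64(0.763)), (np.float64(0.5), np.float64(0.758)), (np.float64(0.8), np.float64(0.757)), (np.float64(0.4), np.float64(0.746)), (np.float64(0.9), np.float64(0.744))]
```

```bash
python3 - <<'E'
from h import *
im=np.load("top1.npy"); ss=np.arange(-9,9.1,.25); R=np.arange(57,88,1.)
def off(n,im,ang,z,f):
    q=f(prof(im,n,ang,z,R,ss)); q=np.clip(q,0,None); o=(q*ss).sum(1)/q.sum(1); k=np.polyfit(R-72,o,1); return k[1].round(2),np.degrees(k[0]).round(2)
for a in(84.6,):
    print("red top",off("top",im,a,.0365,lambda p:p[...,0]-p[...,1]-8)); s=np.load("side1.npy"); print("red side",off("side",s,a,.0365,lambda p:p[...,0]-p[...,1]-8))
for f in("top1","t2","t3"): print("hair",off("top",np.load(f+".npy"),72,.042,lambda p:130-p[...,0]),off("top",np.load(f+".npy"),72,.042,lambda p:150-p[...,1]))
E
```

```text
red top (np.float64(-0.04), np.float64(0.26))
red side (np.float64(0.42), np.float64(0.3))
hair (np.float64(0.01), np.float64(1.23)) (np.float64(-0.01), np.float64(1.21))
hair (np.float64(0.07), np.float64(0.29)) (np.float64(1.04), np.float64(0.81))
hair (np.float64(0.06), np.float64(0.38)) (np.float64(0.94), np.float64(0.85))
```

Emit:
{"method": "arm_command", "body": {"targets": "0.4 0 0 0 0 0 0; 0.9 0 0 0 0 0 0; 1.4 0 0 0 0 0 0; 1.8 0 0 0 0 0 0; 1.8 0 0 0 0 0 0"}}

```text
t: 9.82
tcp_pos: [0.4308, -0.0335, 0.0486]
orientation: [-0.0, 0.708, 0.706, -0.0]
ft_force: [-0.5, 0.1, -0.8]
gripper_width: 0.0003
```

```bash
python3 m2.py t4.npy | head -7; python3 rot.py top1.npy t4.npy; python3 -c "
from h import *
im=np.load('t4.npy')[185:225,250:300];cv2.imwrite('pics/c5.png',cv2.resize(im,None,fx=14,fy=14,interpolation=cv2.INTER_CUBIC)[:,:,::-1].clip(0,255).astype('uint8'))"
```

```text
[430.78627399 -33.52086547  48.59798334  89.78017753] [-0.47769849  0.1069173  -0.79606289]
hair -0.02 red centroid 1.07
[-3 -3 -3 -3 -3 -3 -3 -3 -3 -4 -4 -4 -3 -1  0  3  6  9 11 13 16 18 22 27
 32 37 41 42 40 36 30 23 16 10  5  2  0 -1 -2 -3 -3 -3 -2 -1 -1  0  0  0
  0]
hair in red plane -0.55
[ 0.35 67.2   2.23 -3.27] 71.9 err deg 0.3
top1.npy t4.npy [(np.float64(12.2), np.float64(0.805)), (np.float64(12.1), np.float64(0.802)), (np.float64(12.3), np.float64(0.801)), (np.float64(12.0), np.float64(0.793)), (np.float64(12.4), np.float64(0.791)), (np.float64(11.9), np.float64(0.778))]
```

View pics/c5.png

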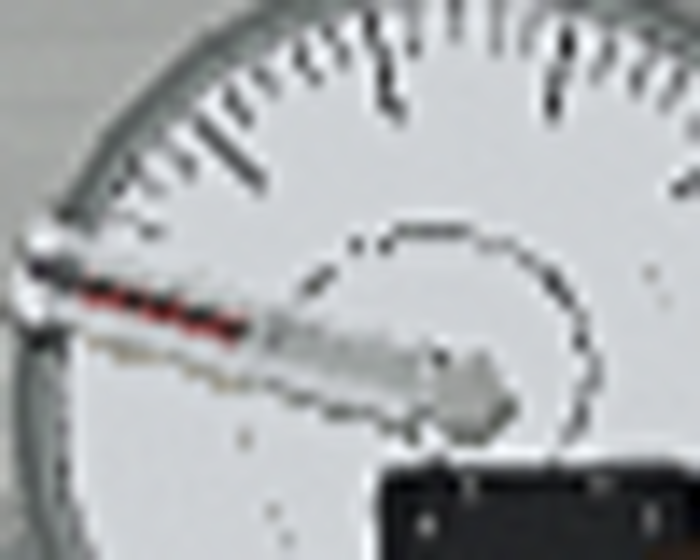

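Emit:
{"method": "arm_command", "body": {"targets": "0.2 0 0 0 0 0 0; 0.4 0 0 0 0 0 0; 0.6 0 0 0 0 0 0; 0.6 0 0 0 0 0 0; 0.6 0 0 0 0 0 0"}}

```text
t: 10.53
tcp_pos: [0.4309, -0.0331, 0.0486]
orientation: [0.0, 0.709, 0.706, 0.0]
ft_force: [-0.3, -1.3, 0.6]
gripper_width: 0.0003
```

```bash
python3 m2.py t5.npy | head -7; python3 rot.py top1.npy t5.npy
```

```text
[430.91688952 -33.05490019  48.63529496  89.76841879] [-0.26376765 -1.27506239  0.59684585]
hair -0.02 red centroid 0.68
[-4 -4 -3 -3 -3 -3 -3 -4 -4 -4 -4 -3 -2  0  3  6 10 13 15 17 19 21 25 29
 34 38 41 42 39 35 28 20 14  8  3  0 -1 -2 -3 -3 -3 -3 -2 -1  0  0  0  0
  0]
hair in red plane -0.55
[ 0.14 69.88  2.23 -3.27] 90.4 err deg 0.13
top1.npy t5.npy [(np.float64(12.4), np.float64(0.822)), (np.float64(12.3), np.float64(0.82)), (np.float64(12.5), np.float64(0.817)), (np.float64(12.2), np.float64(0.812)), (np.float64(12.6), np.float64(0.805)), (np.float64(12.1), np.float64(0.798))]
```

```bash
cat >> h.py <<'E'
PV=np.array([502.8,90.5])
def pn(a,off,z=76):
    u=lambda a:np.array([np.cos(np.radians(a)),np.sin(np.radians(a))])
    return [*(PV+112*u(a)+off*u(a+90)),z,a+90]
E
python3 - <<'E'
from h import *
s=cur(); a=s+[0,-22,0,0]; b=a+[0,0,160,0]; t=pn(34.6,29,209)
rows(lin(s,a,5)+lin(a,b,5)+lin(b,t,10)+lin(t,pn(34.6,29),10))
E
```

```text
-4.4 0.0 -0.0 0 0 -0.000 0; -8.8 0.0 -0.0 0 0 -0.000 0; -13.2 0.1 -0.0 0 0 -0.000 0; -17.6 0.1 -0.0 0 0 -0.000 0; -22.0 0.1 -0.0 0 0 -0.000 0
0.0 0.0 -32.0 0 0 -0.000 0; 0.0 0.0 -64.0 0 0 -0.000 0; 0.0 0.0 -96.0 0 0 -0.000 0; 0.0 0.0 -128.0 0 0 -0.000 0; 0.0 0.0 -160.0 0 0 -0.000 0
23.4 14.7 -0.0 0 0 -0.061 0; 46.7 29.3 -0.1 0 0 -0.122 0; 70.1 44.0 -0.1 0 0 -0.182 0; 93.4 58.7 -0.1 0 0 -0.243 0; 116.8 73.3 -0.2 0 0 -0.304 0
17.9 21.0 -0.0 0 0 -0.061 0; 35.8 42.0 -0.1 0 0 -0.122 0; 53.7 63.0 -0.1 0 0 -0.182 0; 71.6 84.0 -0.1 0 0 -0.243 0; 89.5 104.9 -0.2 0 0 -0.304 0
0.0 0.0 13.3 0 0 -0.000 0; 0.0 0.0 26.6 0 0 -0.000 0; 0.0 0.0 39.9 0 0 -0.000 0; 0.0 0.0 53.2 0 0 -0.000 0; 0.0 0.0 66.5 0 0 -0.000 0
0.0 0.0 13.3 0 0 -0.000 0; 0.0 0.0 26.6 0 0 -0.000 0; 0.0 0.0 39.9 0 0 -0.000 0; 0.0 0.0 53.2 0 0 -0.000 0; 0.0 0.0 66.5 0 0 -0.000 0
```

Emit:
{"method": "arm_command", "body": {"targets": "-4.4 0 0 0 0 0 0; -8.8 0 0 0 0 0 0; -13.2 0 0 0 0 0 0; -17.6 0 0 0 0 0 0; -22 0 0 0 0 0 0"}}

```text
t: 11.25
tcp_pos: [0.4308, -0.0556, 0.0486]
orientation: [0.0, 0.709, 0.706, 0.0]
ft_force: [-1.0, 0.0, 0.2]
gripper_width: 0.0002
```

Emit:
{"method": "arm_command", "body": {"targets": "0 0 -32 0 0 0 0; 0 0 -64 0 0 0 0; 0 0 -96 0 0 0 0; 0 0 -128 0 0 0 0; 0 0 -160 0 0 0 0"}}

```text
t: 11.67
tcp_pos: [0.4304, -0.0553, 0.2103]
orientation: [-0.0, 0.709, 0.706, 0.0]
ft_force: [0.5, -0.1, -0.1]
gripper_width: 0.0004
```

Emit:
{"method": "arm_command", "body": {"targets": "23.4 14.7 0 0 0 -0.061 0; 46.7 29.3 0 0 0 -0.122 0; 70 44 0 0 0 -0.182 0; 93.4 58.7 0 0 0 -0.243 0; 116.8 73.3 0 0 0 -0.304 0"}}

```text
t: 12.08
tcp_pos: [0.5052, 0.062, 0.2088]
orientation: [0.0, 0.593, 0.805, 0.0]
ft_force: [0.6, 0.2, -0.3]
gripper_width: 0.0005
```

Emit:
{"method": "arm_command", "body": {"targets": "17.9 21 0 0 0 -0.061 0; 35.8 42 0 0 0 -0.122 0; 53.7 63 0 0 0 -0.182 0; 71.6 84 0 0 0 -0.243 0; 89.5 105 0 0 0 -0.304 0"}}

```text
t: 12.5
tcp_pos: [0.5791, 0.1785, 0.2084]
orientation: [-0.0, 0.464, 0.886, -0.0]
ft_force: [0.0, 0.8, 0.9]
gripper_width: 0.0004
```

```bash
python3 - <<'E'
from h import *
print(cur(),read_state()["t"]); im=grab("top",4); np.save("t6.npy",im); im2=eyes.capture("side")
cv2.imwrite("pics/c6.png",np.hstack([cv2.resize(im.clip(0,255).astype(np.uint8)[150:270,215:355],None,fx=2.85,fy=2.85),cv2.resize(im2[170:290,215:355],None,fx=2.85,fy=2.85)])[:,:,::-1])
E
python3 rot.py top1.npy t6.npy t5.npy t6.npy
```

```text
[579.13096554 178.48847157 208.38655191 124.73880386] 12.5
top1.npy t6.npy [(np.float64(12.4), np.float64(0.821)), (np.float64(12.3), np.float64(0.819)), (np.float64(12.5), np.float64(0.816)), (np.float64(12.2), np.float64(0.811)), (np.float64(12.6), np.float64(0.805)), (np.float64(12.1), np.float64(0.796))]
t5.npy t6.npy [(np.float64(0.0), np.float64(0.997)), (np.float64(0.1), np.float64(0.993)), (np.float64(0.2), np.float64(0.982)), (np.float64(0.3), np.float64(0.963)), (np.float64(0.4), np.float64(0.936)), (np.float64(0.5), np.float64(0.902))]
```

View pics/c6.png

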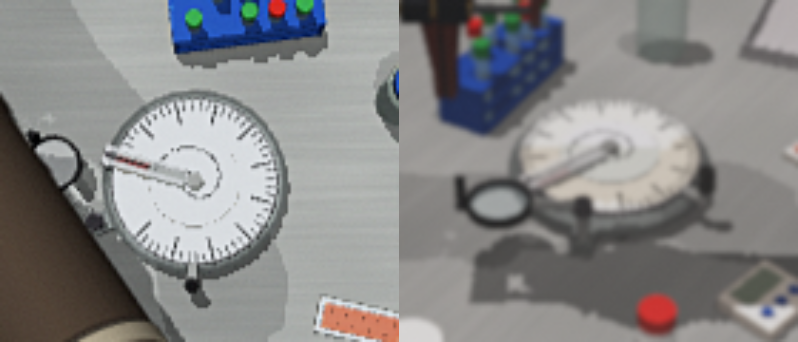

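Emit:
{"method": "arm_command", "body": {"targets": "0 0 20 0 0 0 0; 0 0 40 0 0 0 0; 0 0 60 0 0 0 0; 0 0 80 0 0 0 0; 0 0 100 0 0 0 0"}}

```text
t: 13.17
tcp_pos: [0.5783, 0.1758, 0.1081]
orientation: [0.0, 0.466, 0.885, -0.0]
ft_force: [0.7, -0.4, -0.5]
gripper_width: 0.0003
```

Emit:
{"method": "arm_command", "body": {"targets": "0 0 10 0 0 0 0; 0 0 20 0 0 0 0; 0 0 27 0 0 0 0; 0 0 32 0 0 0 0; 0 0 32 0 0 0 0"}}

```text
t: 13.58
tcp_pos: [0.5783, 0.1777, 0.0762]
orientation: [-0.0, 0.465, 0.885, -0.0]
ft_force: [0.3, 0.4, 0.8]
gripper_width: 0.0003
```

```bash
python3 - <<'E'
from h import *
s=cur(); print(s); z=s[2]
w=[pn(34.6,o,z) for o in (26,23,20,18,17)]+[pn(34.6-2.4*k,17,z) for k in range(1,26)]
rows(w); print(w[-1])
E
```

```text
[578.2798557  177.67891551  76.23139581 124.58565234]
-2.9 0.4 -0.0 0 0 -0.000 0; -5.9 0.4 -0.0 0 0 -0.000 0; -8.9 0.4 -0.0 0 0 -0.000 0; -10.9 0.4 -0.0 0 0 -0.000 0; -11.9 0.4 -0.0 0 0 -0.000 0
-4.7 0.6 -0.0 0 0 0.042 0; -9.4 1.0 -0.0 0 0 0.084 0; -14.2 1.2 -0.0 0 0 0.126 0; -18.9 1.3 -0.0 0 0 0.168 0; -23.7 1.1 -0.0 0 0 0.209 0
-4.7 0.6 -0.0 0 0 0.042 0; -9.4 1.0 -0.0 0 0 0.084 0; -14.2 1.2 -0.0 0 0 0.126 0; -18.9 1.3 -0.0 0 0 0.168 0; -23.7 1.1 -0.0 0 0 0.209 0
-4.7 0.6 -0.0 0 0 0.042 0; -9.4 1.0 -0.0 0 0 0.084 0; -14.2 1.2 -0.0 0 0 0.126 0; -18.9 1.3 -0.0 0 0 0.168 0; -23.7 1.1 -0.0 0 0 0.209 0
-4.7 0.6 -0.0 0 0 0.042 0; -9.4 1.0 -0.0 0 0 0.084 0; -14.2 1.2 -0.0 0 0 0.126 0; -18.9 1.3 -0.0 0 0 0.168 0; -23.7 1.1 -0.0 0 0 0.209 0
-4.7 0.6 -0.0 0 0 0.042 0; -9.4 1.0 -0.0 0 0 0.084 0; -14.2 1.2 -0.0 0 0 0.126 0; -18.9 1.3 -0.0 0 0 0.168 0; -23.7 1.1 -0.0 0 0 0.209 0
[np.float64(611.2654500685433), np.float64(57.81596503752378), np.float64(76.23139580821127), 64.6]
```

Emit:
{"method": "arm_command", "body": {"targets": "-3 0.4 0 0 0 0 0; -6 0.4 0 0 0 0 0; -9 0.4 0 0 0 0 0; -11 0.4 0 0 0 0 0; -12 0.4 0 0 0 0 0"}}

```text
t: 14.0
tcp_pos: [0.5861, 0.1678, 0.077]
orientation: [0.0, 0.465, 0.885, 0.0]
ft_force: [0.1, 0.3, 0.3]
gripper_width: 0.0005
```

Emit:
{"method": "arm_command", "body": {"targets": "-4.7 0.6 0 0 0 0.042 0; -9.4 1 0 0 0 0.084 0; -14.2 1.2 0 0 0 0.126 0; -18.9 1.3 0 0 0 0.168 0; -23.7 1.1 0 0 0 0.209 0"}}

```text
t: 14.42
tcp_pos: [0.6001, 0.1496, 0.0769]
orientation: [-0.0, 0.555, 0.832, 0.0]
ft_force: [-0.1, 0.1, 0.3]
gripper_width: 0.0004
```

Emit:
{"method": "arm_command", "body": {"targets": "-4.7 0.6 0 0 0 0.042 0; -9.4 1 0 0 0 0.084 0; -14.2 1.2 0 0 0 0.126 0; -18.9 1.3 0 0 0 0.168 0; -23.7 1.1 0 0 0 0.209 0"}}

```text
t: 14.83
tcp_pos: [0.6103, 0.1282, 0.0769]
orientation: [-0.0, 0.639, 0.769, 0.0]
ft_force: [0.2, 1.6, 0.2]
gripper_width: 0.0005
```

Emit:
{"method": "arm_command", "body": {"targets": "-4.7 0.6 0 0 0 0.042 0; -9.4 1 0 0 0 0.084 0; -14.2 1.2 0 0 0 0.126 0; -18.9 1.3 0 0 0 0.168 0; -23.7 1.1 0 0 0 0.209 0"}}

```text
t: 15.25
tcp_pos: [0.6158, 0.1051, 0.0769]
orientation: [-0.0, 0.716, 0.698, 0.0]
ft_force: [-0.9, -0.1, 0.7]
gripper_width: 0.0004
```

Emit:
{"method": "arm_command", "body": {"targets": "-4.7 0.6 0 0 0 0.042 0; -9.4 1 0 0 0 0.084 0; -14.2 1.2 0 0 0 0.126 0; -18.9 1.3 0 0 0 0.168 0; -23.7 1.1 0 0 0 0.209 0"}}

```text
t: 15.67
tcp_pos: [0.6164, 0.0813, 0.0769]
orientation: [0.0, 0.785, 0.62, 0.0]
ft_force: [0.2, 1.2, 0.1]
gripper_width: 0.0006
```

Emit:
{"method": "arm_command", "body": {"targets": "-4.7 0.6 0 0 0 0.042 0; -9.4 1 0 0 0 0.084 0; -14 1.2 0 0 0 0.126 0; -18 1.3 0 0 0 0.168 0; -21 1.1 0 0 0 0.209 0"}}

```text
t: 16.08
tcp_pos: [0.6126, 0.0602, 0.0769]
orientation: [0.0, 0.845, 0.534, 0.0]
ft_force: [0.3, 0.6, 0.0]
gripper_width: 0.0003
```

```bash
python3 - <<'E'
from h import *
s=cur(); print(s)
w=[pn(a,17,s[2]) for a in(-25,-26,-27,-28,-29,-30,-30.5,-31,-31.5,-31.5)]
rows(w)
im=grab("top",1); im2=eyes.capture("side")
cv2.imwrite("pics/c7.png",np.hstack([cv2.resize(im.clip(0,255).astype(np.uint8)[150:270,215:355],None,fx=2.85,fy=2.85),cv2.resize(im2[170:290,215:355],None,fx=2.85,fy=2.85)])[:,:,::-1])
E
```

```text
[612.59408153  60.24310882  76.88521154  64.60098936]
-2.0 -0.3 -0.0 0 0 -0.007 0; -3.9 0.0 -0.0 0 0 0.010 0; -5.9 0.3 -0.0 0 0 0.028 0; -7.9 0.5 -0.0 0 0 0.045 0; -9.8 0.7 -0.0 0 0 0.063 0
-2.0 0.3 -0.0 0 0 0.017 0; -2.9 0.4 -0.0 0 0 0.026 0; -3.9 0.5 -0.0 0 0 0.035 0; -4.9 0.6 -0.0 0 0 0.044 0; -4.9 0.6 -0.0 0 0 0.044 0
```

View pics/c7.png

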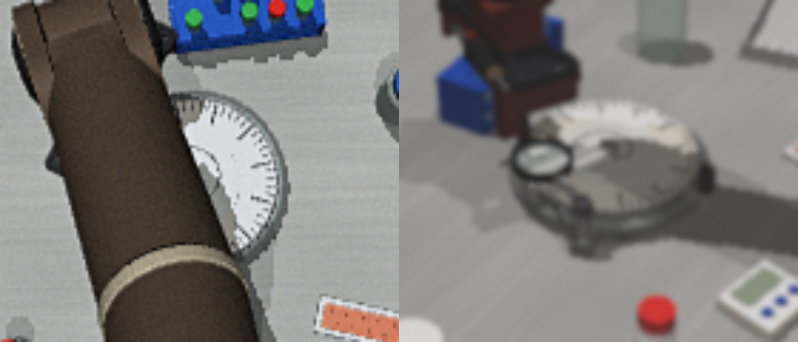

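Emit:
{"method": "arm_command", "body": {"targets": "-2 -0.1 0 0 0 0.005 0; -4 0 0 0 0 0.015 0; -6 0.3 0 0 0 0.028 0; -8 0.5 0 0 0 0.045 0; -9.8 0.7 0 0 0 0.063 0"}}

```text
t: 16.6
tcp_pos: [0.6088, 0.0512, 0.0767]
orientation: [0.0, 0.861, 0.508, 0.0]
ft_force: [0.7, -0.1, 0.6]
gripper_width: 0.0003
```

Emit:
{"method": "arm_command", "body": {"targets": "-1 0.1 0 0 0 0.01 0; -2 0.3 0 0 0 0.018 0; -3 0.4 0 0 0 0.026 0; -4 0.5 0 0 0 0.035 0; -4 0.5 0 0 0 0.035 0"}}

```text
t: 17.02
tcp_pos: [0.6072, 0.0474, 0.0766]
orientation: [0.0, 0.87, 0.493, -0.0]
ft_force: [0.3, -0.8, -0.4]
gripper_width: 0.0002
```

Emit:
{"method": "arm_command", "body": {"targets": "-0.4 0 0 0 0 0 0; -0.8 0 0 0 0 0.005 0; -1.2 0 0 0 0 0.01 0; -1.6 0 0 0 0 0.01 0; -1.6 0 0 0 0 0.01 0"}}

```text
t: 17.43
tcp_pos: [0.6064, 0.0462, 0.0766]
orientation: [0.0, 0.872, 0.489, -0.0]
ft_force: [0.6, 0.5, 0.9]
gripper_width: 0.0008
```

Emit:
{"method": "arm_command", "body": {"targets": "-0.5 0 0 0 0 0 0; -1 0 0 0 0 0 0; -1.5 0 0 0 0 0 0; -2 0 0 0 0 0.01 0; -2 0 0 0 0 0.01 0"}}

```text
t: 17.85
tcp_pos: [0.6061, 0.0455, 0.0768]
orientation: [-0.0, 0.875, 0.484, 0.001]
ft_force: [3.2, 3.4, -3.1]
gripper_width: 0.0002
```

Emit:
{"method": "arm_command", "body": {"targets": "-0.4 0 0 0 0 0 0; -0.8 0 0 0 0 0 0; -1.2 0 0 0 0 0 0; -1.6 0 0 0 0 0.01 0; -1.6 0 0 0 0 0.01 0"}}

```text
t: 18.27
tcp_pos: [0.6061, 0.0453, 0.077]
orientation: [-0.0, 0.877, 0.48, 0.002]
ft_force: [6.2, 5.9, -4.5]
gripper_width: 0.0005
```

Emit:
{"method": "arm_command", "body": {"targets": "2 0 0 0 0 0 0; 5 0 0 0 0 0 0; 10 0 0 0 0 0 0; 16 0 0 0 0 0 0; 24 0 0 0 0 0 0"}}

```text
t: 18.68
tcp_pos: [0.6174, 0.0632, 0.0765]
orientation: [0.0, 0.877, 0.48, -0.001]
ft_force: [0.6, 0.2, 0.5]
gripper_width: 0.0004
```

Emit:
{"method": "arm_command", "body": {"targets": "0 0 -30 0 0 0 0; 0 0 -60 0 0 0 0; 0 0 -90 0 0 0 0; 0 0 -120 0 0 0 0; 0 0 -140 0 0 0 0"}}

```text
t: 19.1
tcp_pos: [0.6184, 0.0642, 0.2198]
orientation: [0.0, 0.877, 0.48, 0.001]
ft_force: [0.7, 0.3, -0.4]
gripper_width: 0.0004
```

```bash
python3 - <<'E'
from h import *
s=cur(); print(s); rows(lin(s,[420,-330,215,20],15))
E
```

```text
[618.39521012  64.20309422 219.8204775   57.41704133]
-29.3 3.0 0.3 0 0 0.044 0; -58.5 6.0 0.6 0 0 0.087 0; -87.8 9.0 1.0 0 0 0.131 0; -117.1 12.0 1.3 0 0 0.174 0; -146.3 15.0 1.6 0 0 0.218 0
-27.9 9.3 0.3 0 0 0.044 0; -55.9 18.5 0.6 0 0 0.087 0; -83.8 27.8 1.0 0 0 0.131 0; -111.7 37.0 1.3 0 0 0.174 0; -139.6 46.3 1.6 0 0 0.218 0
-25.3 15.1 0.3 0 0 0.044 0; -50.5 30.1 0.6 0 0 0.087 0; -75.8 45.2 1.0 0 0 0.131 0; -101.1 60.3 1.3 0 0 0.174 0; -126.3 75.4 1.6 0 0 0.218 0
```

Emit:
{"method": "arm_command", "body": {"targets": "-29 3 0 0 0 0.044 0; -58.5 6 0 0 0 0.087 0; -88 9 0 0 0 0.131 0; -117 12 0 0 0 0.174 0; -146 15 0 0 0 0.218 0"}}

```text
t: 19.52
tcp_pos: [0.5509, -0.0683, 0.2168]
orientation: [-0.0, 0.925, 0.381, -0.0]
ft_force: [-0.0, -0.9, 0.7]
gripper_width: 0.0004
```

Emit:
{"method": "arm_command", "body": {"targets": "-28 9.3 0 0 0 0.044 0; -56 18.5 0 0 0 0.087 0; -84 28 0 0 0 0.131 0; -112 37 0 0 0 0.174 0; -140 46 0 0 0 0.218 0"}}

```text
t: 19.93
tcp_pos: [0.4843, -0.1999, 0.2168]
orientation: [0.0, 0.96, 0.278, 0.0]
ft_force: [-0.4, -0.0, -0.1]
gripper_width: 0.0006
```

Emit:
{"method": "arm_command", "body": {"targets": "-25 15 0 0 0 0.044 0; -50 30 0 0 0 0.087 0; -76 45 0 0 0 0.131 0; -101 60 0 0 0 0.174 0; -126 75 0 0 0 0.218 0"}}

```text
t: 20.35
tcp_pos: [0.4183, -0.3308, 0.2169]
orientation: [0.0, 0.985, 0.172, 0.0]
ft_force: [-0.2, -0.4, 0.1]
gripper_width: 0.0006
```

```bash
python3 - <<'E'
from h import *
im=grab("top",4); np.save("t7.npy",im); print(read_state()["t"])
cv2.imwrite("pics/c8.png",cv2.resize(im.clip(0,255).astype(np.uint8)[172:262,215:335],None,fx=6.6,fy=6.6,interpolation=cv2.INTER_CUBIC)[:,:,::-1])
snap("top","t9.png",s=1.4)
p=[cal("top")]
u=lambda a:np.array([np.cos(np.radians(a)),np.sin(np.radians(a))])
def px(q): x=proj("top",q); return ((x-[215,172]+.5)*6.6-.5).round(0)
print("expected lens",px([*((PV+77*u(-31.6))/1e3),.067]),"pin",px([*((PV+112*u(-31.6))/1e3),.092]),"knob",px([*((C+116*u(177))/1e3),.07]))
E
python3 rot.py top1.npy t7.npy t6.npy t7.npy
```

```text
20.55
expected lens [304. 225.] pin [339. 153.] knob [443. 518.]
top1.npy t7.npy [(np.float64(12.4), np.float64(0.648)), (np.float64(12.5), np.float64(0.646)), (np.float64(12.3), np.float64(0.645)), (np.float64(12.6), np.float64(0.64)), (np.float64(12.2), np.float64(0.637)), (np.float64(12.7), np.float64(0.628))]
t6.npy t7.npy [(np.float64(0.0), np.float64(0.745)), (np.float64(0.1), np.float64(0.742)), (np.float64(0.2), np.float64(0.734)), (np.float64(0.3), np.float64(0.72)), (np.float64(0.4), np.float64(0.702)), (np.float64(0.5), np.float64(0.678))]
```

View pics/c8.png

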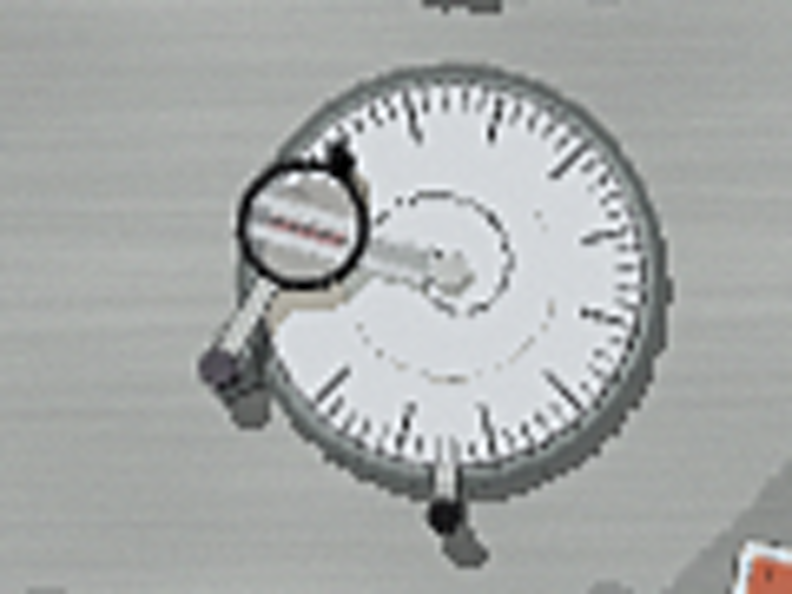

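View pics/t9.png

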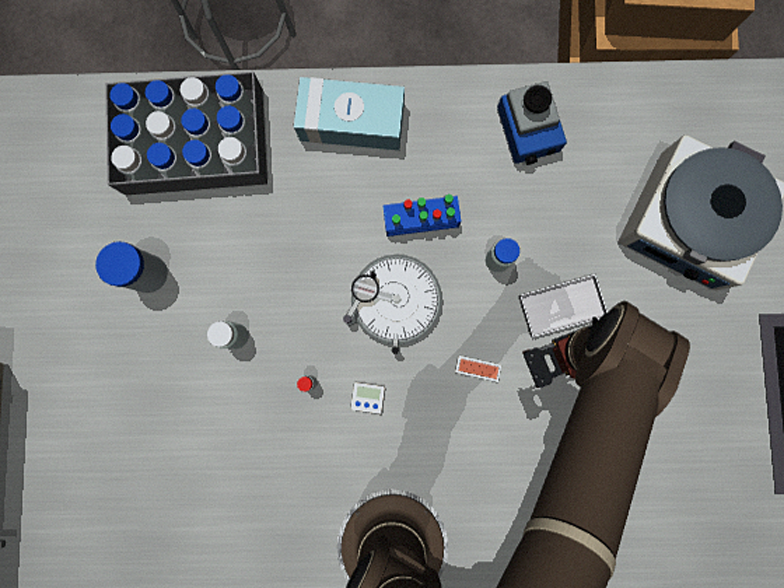

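The lens ring is at (303,225) against (304,225) expected, and the knob at (444,515) against (443,518). The hairline and red line show together under the lens, and the bystanders have not moved. I'm handing the job in.

```bash
python3 -c "
from h import *
print(env.finish_job())"
```

```text
the job is handed in; nothing more can be done
None
```

The reader is set and the job is handed in at about 21 s on the robot's clock. I did it by pushing only, with the closed fingers.

- **Red line:** I pushed the knob clockwise about 85° in all, the last few degrees in small measured steps. Two separate estimates at the end put the red line 0.13° and about 0.15° short of the hairline. The ring did not shift when I backed off or while I swung the magnifier.
- **Magnifier:** I pushed the pin until the stop pushed back with about 10 N, then backed off. In the last picture the lens centre, pin and knob were each within about 1.5 mm of where they should be.
- **Surroundings:** The last picture shows the bottles, rack, vial, timer and trays where they started, and the arm clear of everything.

One check disagreed. Partway through, a rough estimate from the finger's position said the ring still had 1.1° further to go than the camera said. Tracking the scale lines between pictures gave a figure between the two, and the final pushes went by that and the camera. The side camera was too blurred to help with the final alignment.

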